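# Refill the porous-stone seating plate and clear the soil bench

## Robot

A 7-joint arm with a two-finger parallel gripper is mounted at the origin on the work surface. World frame = base frame: x ahead of the robot, y to its left, z up, the work surface at z = 0. Lengths are in mm, angles in rad, forces in N, time in s.
With the tool pointing down it reaches from about 400 to 850 mm from the base axis. Payload 4.5 kg.
Tool frame: the origin (TCP) lies at the very end of the fingers, on their centre line; the grasp point (between the pads) lies 19 mm behind it; z points along the fingers, y is the line along which they close (so a half turn about z gives the same grasp; the last joint's range is limited). The gripper opens to 85 mm and grips with 20 to 120 N. Pads are 22 mm wide; open, the fingers measure 114 mm over their backs; the gripper's body (76 mm by 85 mm) begins 54 mm behind the grasp point. The pads swing forward as they close: fully open they stand 13 mm farther back than shut.
Start: joints at [0.034, 0.689, -0.195, 1.565, 0.157, 0.902, -0.215], TCP at [625.023, 0.026, 231.317] pointing down, gripper open.
Joint ranges: [-3.01, 3.01], [-0.46, 2.08], [-1.47, 1.51], [0.13, 2.56], [-1, 4.14], [0.04, 2.09], [-2.66, 2.66]. Speed limits (rad/s): [2.57, 2.57, 3.14, 3.14, 3.14, 3.14, 3.14].

## Interface

Orientations are given as [roll, pitch, yaw] about the fixed x, y, z axes, in that order (R = Rz(yaw) Ry(pitch) Rx(roll)).
In Python, from cell import observe, capture, finish_job gives the robot as it stands. The module is installed in compiled form; this text tells all that it offers.
- The arm moves only by the shell command python3 -m handwheel 'ROWS'. ROWS is JSON, a list of rows, each a list of 3 entries, a list of its own where there are three numbers: the opening, from 0 (shut) to 1 (fully open), then the shift along the tool's x, y, z in mm, then the turn, a rotation vector about the tool's x, y, z in rad. In form: [[jaw, [dx, dy, dz], [ax, ay, az]], ...]. A call has 1 to 20 rows; each row is the pose to reach, as a shift and turn from the pose commanded when the call began, along the tool's axes at that moment; what a row does not reach only later rows make up. A row lasts 1/10 s, in which the tool goes at most 50 mm and 8.59 degrees, less where a joint would pass 70% of its speed; a pose out of reach is approached as far as the arm can. A call with a gripper value outside its range is refused whole. The fingers move at their own pace and stop on an object; the grip force is fixed at half the most. Time passes only in rows, so rows that repeat a pose let the fingers close. It gives the time, the measured TCP pose, the force and the opening at its end, in the units of the state.
- observe(): the state, without advancing time (a new reading comes with each control period).
- capture(name): name is "scene" or "side" or "wrist"; returns a dict with "image" (420x560x3 uint8, red, green, blue), "K" (3x3 intrinsics, pixels), "position" and "attitude" of the camera in the world. Camera axes: x right, y up, looking along -z (the intrinsics and any distortion apply to the point x, -y, -z); pixel columns grow to the right and rows downward; lengths in mm; the calibration is good to about 2 mm. The wrist camera is an equidistant fisheye: a pixel r from the principal point sees the ray r / f radians off the axis. A picture is of the moment at which its call begins. There is no depth.
- finish_job(): hands the job in, once; it reports no verdict.
The state is a dict: "t": time; "qpos": joint angles; "dq": joint speeds; "joint_efforts": joint torques, N m; "tool_pos": TCP position; "orientation": TCP orientation; "contact_force": force on the tool from outside, world axes, zero at the start; "moment": the same for the moment, N m; "finger_gap": finger opening in mm.
Only numpy, scipy, OpenCV 4.12 (cv2) and the standard library are available. Lean on these libraries where they do the work, as an engineer would, in place of code of your own. Each camera call takes 0.05 s, during which the arm holds its last target. There are 200 camera calls.

## Task

Get the soil bench ready for the next test: take the cutting ring out of the seating plate and set every porous stone flat and fully home in a cavity of its own outline in the plate, round stones in the round cavities and square ones in the square. All the cutting rings belong in the white foam box and all the sample tins in the shallow steel tray; leave the stub of soil core where it is.

Things in the scene. Friction and masses are not known exactly. Their poses are not given: they have to be found in the camera images.
- plate: the seating plate: a fixed square brass plate, 160 x 160 x 20 mm, with four cavities sunk 6 mm deep in its top (cavity floors 14 mm above the bench): two round ones on one diagonal, two square ones on the other. Origin: centre of its underside; z up, x and y parallel to its sides. Cavity centres are 42.5 mm from the plate's centre lines, 85 mm apart along a side
- plate_hole0 (a point): centre of the mouth (in the plate's top face) of a round cavity, 51 mm across, 6 mm deep. At the start a cutting ring stands in this one
- plate_hole1 (a point): centre of the mouth of the other round cavity, 51 mm across, 6 mm deep; empty at the start
- plate_hole2 (a point): centre of the mouth of a square cavity, 51 x 51 mm, sides parallel to the plate's, 6 mm deep; empty at the start
- plate_hole3 (a point): centre of the mouth of the other square cavity, 51 x 51 mm, sides parallel to the plate's, 6 mm deep; empty at the start
- foam_box: the deeper open white foam box for cutting rings, fixed, 190 mm along its x, 170 mm along its y, 60 mm high, walls and floor 12 mm thick. Origin: centre of its underside. Which side of the plate it stands on varies
- steel_tray: the shallow open sheet-steel tray for sample tins, fixed, 190 mm along its x, 170 mm along its y, 35 mm high, walls and floor 3 mm thick. Origin: centre of its underside. Stands on the side of the plate away from the foam box
- round1: round porous stone: a solid off-white disc, 48 mm diameter, 16 mm thick, about 60 g. Origin: centre of its underside, z along its axis (up when lying flat). Always there
- round2: round porous stone: a solid off-white disc, 48 mm diameter, 16 mm thick, about 60 g. Origin: centre of its underside, z along its axis (up when lying flat). Always there
- square1: square porous stone: a solid off-white plate 48 x 48 mm, 16 mm thick, about 60 g. Origin: centre of its underside, z up when lying flat, x and y parallel to its sides. May be absent (there are one or two)
- square2: square porous stone: a solid off-white plate 48 x 48 mm, 16 mm thick, about 60 g. Origin: centre of its underside, z up when lying flat, x and y parallel to its sides. May be absent (there are one or two)
- round1_mid (a point): the middle of that stone, 8 mm above its underside; 22 mm above the bench when the stone is seated in the plate
- round2_mid (a point): the middle of that stone, 8 mm above its underside; 22 mm above the bench when the stone is seated in the plate
- square1_mid (a point): the middle of that stone, 8 mm above its underside; 22 mm above the bench when the stone is seated in the plate
- square2_mid (a point): the middle of that stone, 8 mm above its underside; 22 mm above the bench when the stone is seated in the plate
- ring1: steel cutting ring: a short open tube, 48 mm outside diameter, wall 3.5 mm, 20 mm high, about 70 g. Origin: centre of its underside, z along its axis. Starts standing in round cavity plate_hole0
- ring2: steel cutting ring: a short open tube, 48 mm outside diameter, wall 3.5 mm, 20 mm high, about 70 g. Origin: centre of its underside, z along its axis. Lies on the bench; may be absent
- ring3: steel cutting ring: a short open tube, 48 mm outside diameter, wall 3.5 mm, 20 mm high, about 70 g. Origin: centre of its underside, z along its axis. Lies on the bench; may be absent
- tin1: sample tin with its lid on: closed metal can, 32 mm high, body 50 mm diameter up to 21 mm, lid 52 mm diameter above that, about 60 g. Origin: centre of its underside, z along its axis. Stands on the bench; may be absent
- tin2: sample tin with its lid on: closed metal can, 32 mm high, body 50 mm diameter up to 21 mm, lid 52 mm diameter above that, about 60 g. Origin: centre of its underside, z along its axis. Stands on the bench; may be absent
- tin3: sample tin with its lid on: closed metal can, 32 mm high, body 50 mm diameter up to 21 mm, lid 52 mm diameter above that, about 60 g. Origin: centre of its underside, z along its axis. Stands on the bench; may be absent
- core: bystander among the task's things: a stub of brown soil core, an upright cylinder 56 mm in diameter, 43 mm high; stays where it is. Origin: centre of its underside
Things that resemble listed ones, but are neither listed nor needed, are in the scene too. Leave any red look-alike of the tin3 alone.

How it is judged (in metres and radians):
On the way, in this order (a step that is already met when the one before it is completed fails the run):
1. the leftover cutting ring is out of the seating plate's round cavity (distance between ring1 and plate_hole0 above 0.04 m), for 0.2 s.
2. every porous stone is seated in a cavity of its own outline ((horizontal distance between round1_mid and plate_hole0 below 0.004 m or horizontal distance between round1_mid and plate_hole1 below 0.004 m) and z of each of round1_mid, round2_mid, square1_mid, square2_mid in the frame of plate below 0.0245 m and angle between the z axis of each of round1, round2, square1, square2 and the z axis of plate, either way round below 0.06 rad and (horizontal distance between round2_mid and plate_hole0 below 0.004 m or horizontal distance between round2_mid and plate_hole1 below 0.004 m) and (horizontal distance between square1_mid and plate_hole2 below 0.004 m or horizontal distance between square1_mid and plate_hole3 below 0.004 m) and (horizontal distance between square2_mid and plate_hole2 below 0.004 m or horizontal distance between square2_mid and plate_hole3 below 0.004 m)), for 0.2 s.
At the end, for the whole second after the job is handed in: each stone flat (0.06 rad) in a cavity of its own outline, its middle within 4 mm of the cavity centre and at most 24.5 mm above the plate's underside (22 = home); each ring inside the foam box, each tin inside the steel tray, its underside at most 55 (tin 40) mm above the bench; all at rest (all of step 2 and x of ring1 in the frame of foam_box between -0.083 and 0.083 m and y of ring1 in the frame of foam_box between -0.073 and 0.073 m and z of each of ring1, ring2, ring3 in the frame of foam_box below 0.055 m and x of ring2 in the frame of foam_box between -0.083 and 0.083 m and y of ring2 in the frame of foam_box between -0.073 and 0.073 m and x of ring3 in the frame of foam_box between -0.083 and 0.083 m and y of ring3 in the frame of foam_box between -0.073 and 0.073 m and x of tin1 in the frame of steel_tray between -0.092 and 0.092 m and y of tin1 in the frame of steel_tray between -0.082 and 0.082 m and z of each of tin1, tin2, tin3 in the frame of steel_tray below 0.04 m and x of tin2 in the frame of steel_tray between -0.092 and 0.092 m and y of tin2 in the frame of steel_tray between -0.082 and 0.082 m and x of tin3 in the frame of steel_tray between -0.092 and 0.092 m and y of tin3 in the frame of steel_tray between -0.082 and 0.082 m and linear speed of each of ring1, ring2, ring3, tin1, tin2, tin3, round1, round2, square1, square2 below 0.02 m/s); the robot touches nothing.
It fails at once if the soil core stub is shifted more than 6 cm (distance of core from where it was at the start of the episode above 0.06 m).
Of square1, square2 only 1 to 2 are there at a start; the rules pass over those that are not, and their reading is None.
Of ring2, ring3, tin1, tin2, tin3 only 3 to 5 are there at a start; the rules pass over those that are not, and their reading is None.
At some moment in a run one of round1, round2, square1, square2, ring2, ring3, tin1, tin2, tin3 may be knocked a few centimetres aside while the robot is not near it.
Once in a run the grip may slacken for a moment while it holds something.
It also fails if it takes over 210 s, if anything falls off the work surface, if the arm or the gripper's body presses on something with over 40 N, if the wrist force passes 120 N, or if a joint passes its speed limit or range.

## Working session

There is one attempt and no reset: what is moved stays moved. The work goes in short steps, Python scripts to look and compute and a shell command to move; the robot and the scene stay as the last step left them, time stands still between calls to the robot, and variables do not carry over. Pictures are saved under pics/ and viewed, on a budget of 14 in all, crops included, one or two more only if the job needs it, and the job is handed in when it is done.

```bash
mkdir -p pics; ls; python3 - <<'E'
from cell import observe,capture
import cv2,json,numpy as np
s=observe();print(s)
for n in("scene","side","wrist"):
    c=capture(n);cv2.imwrite(f"pics/{n}0.png",cv2.cvtColor(c["image"],cv2.COLOR_RGB2BGR))
    print(n,{k:np.array(v).round(4).tolist() for k,v in c.items() if k!="image"})
E
```

```text
pics
{'t': 0.0, 'qpos': array([ 0.03378992,  0.69003004, -0.19452218,  1.56636517,  0.15724113,
        0.90250658, -0.21513738]), 'dq': array([-0.00078161, -0.00037886,  0.00124546, -0.00061401,  0.00051283,
        0.00182036,  0.00138685]), 'joint_efforts': array([ 1.13546095e-03, -5.39627159e+01, -1.26661520e+00, -1.58547074e+01,
        9.07521317e-03,  9.41080711e-03,  5.53111545e-05]), 'tool_pos': array([ 6.24328809e+02, -2.61411338e-02,  2.30449884e+02]), 'orientation': array([-3.13967098e+00,  8.62240760e-05,  1.57082593e+00]), 'contact_force': array([-0.59084646, -0.43846064, -0.20648238]), 'moment': array([ 0.01204284,  0.0036476 , -0.01401342]), 'finger_gap': 85.83808718960957}
scene {'K': [[430.3087, 0.0, 282.4084], [0.0, 430.3087, 214.4873], [0.0, 0.0, 1.0]], 'position': [853.302, 392.7724, 786.527], 'attitude': [0.6279, 0.01, 2.3982]}
side {'K': [[383.8328, 0.0, 278.8618], [0.0, 383.8328, 212.1631], [0.0, 0.0, 1.0]], 'position': [188.7126, 602.6783, 718.0178], 'attitude': [0.7754, -0.0048, -2.6779]}
wrist {'K': [[325.1923, 0.0, 280.3823], [0.0, 325.1923, 210.4623], [0.0, 0.0, 1.0]], 'position': [625.3275, 76.0881, 372.4517], 'attitude': [-0.3046, 0.0015, 0.0008]}
```

View pics/scene0.png

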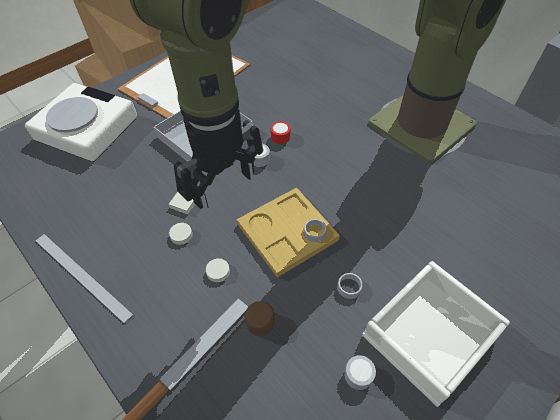

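View pics/side0.png

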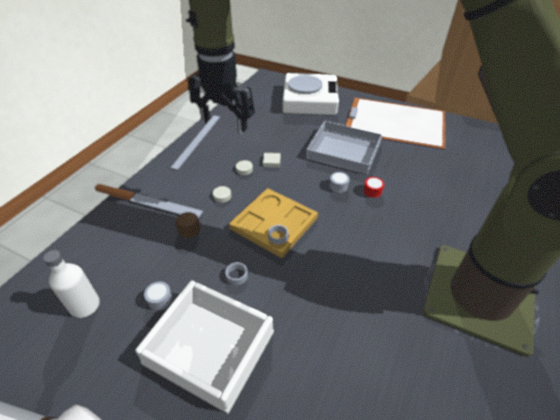

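View pics/wrist0.png

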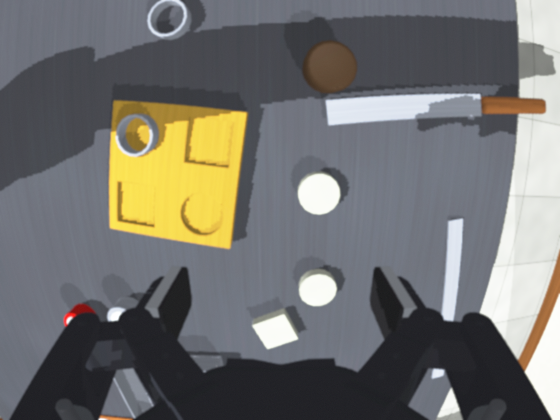

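```bash
cat > h.py <<'E'
import numpy as np,cv2
from scipy.spatial.transform import Rotation as R
from cell import observe,capture
def shot(n,f=None):
    c=capture(n)
    if f: cv2.imwrite(f"pics/{f}.png",cv2.cvtColor(c["image"],cv2.COLOR_RGB2BGR))
    np.savez(f"last_{n}",**{k:c[k] for k in("K","position","attitude","image")})
    return c
def ray(n,c,p):
    K=c["K"];d=np.array([(p[0]-K[0,2])/K[0,0],(p[1]-K[1,2])/K[1,1]])
    if n=="wrist":
        r=np.hypot(*d)+1e-12;v=np.r_[d/r*np.sin(r),np.cos(r)]
    else: v=np.r_[d,1.]
    return R.from_euler("xyz",c["attitude"]).apply(v*[1,-1,-1])
def at(n,c,p,z):
    v=ray(n,c,p);o=np.array(c["position"],float);return (o+v*(z-o[2])/v[2])[:2].round(1)
def px(n,c,P):
    v=R.from_euler("xyz",c["attitude"]).inv().apply(np.array(P,float)-c["position"])*[1,-1,-1]
    K=c["K"]
    d=v[:2]/v[2]
    if n=="wrist":
        h=np.hypot(*v[:2])+1e-12;d=v[:2]/h*np.arctan2(h,v[2])
    return d*K[0,0]+K[:2,2]
E
python3 - <<'E'
from h import *
S=dict(scene=dict(sq=(181,203,16),rA=(180,232,16),rB=(217,269,16),ring1=(315,228,34),ring2=(349,284,20),tinbox=(360,368,32),tintray=(261,151,32),core=(260,308,43),p=[(295,189),(339,234),(281,272),(238,222)],b=[(432,264),(508,322),(440,402),(365,333)]),
side=dict(sq=(272,158,16),rA=(244,166,16),rB=(222,194,16),ring1=(278,233,34),ring2=(236,271,20),tinbox=(157,292,32),tintray=(340,179,32),core=(187,218,43),p=[(271,190),(317,216),(283,250),(231,224)],b=[(193,286),(272,323),(227,403),(140,349)],t=[(324,123),(382,138),(369,170),(307,150)]),
wrist=dict(sq=(274,327,16),rA=(318,287,16),rB=(319,193,16),ring1=(137,134,34),ring2=(168,17,20),core=(331,67,43),p=[(113,101),(246,111),(232,248),(110,230)]))
for n in S:
    c=capture(n)
    for k,v in S[n].items():
        if isinstance(v,list): q=[at(n,c,x,dict(p=20,b=60,t=35)[k]) for x in v];print(n,k,[a.tolist() for a in q],np.mean(q,0).round(1))
        else: print(n,k,at(n,c,v[:2],v[2]))
E
```

```text
scene sq [ 626.5 -204.4]
scene rA [ 673.4 -140.4]
scene rB [670.  -14.1]
scene ring1 [462.7  58.5]
scene ring2 [500.9 191.7]
scene tinbox [611.2 315.3]
scene tintray [ 397.2 -191.2]
scene core [668.  119.2]
scene p [[412.2, -55.6], [429.0, 97.9], [580.9, 81.1], [566.7, -73.1]] [497.2  12.6]
scene b [[371.3, 281.8], [369.9, 441.7], [567.4, 438.9], [568.9, 284.5]] [469.4 361.7]
side sq [ 612.5 -206.6]
side rA [ 667.6 -136.3]
side rB [660.1  -6.4]
side ring1 [456.6  64.3]
side ring2 [494.8 195.1]
side tinbox [608.4 321.4]
side tintray [ 394.  -189.4]
side core [671.5 127.6]
side p [[548.1, -76.1], [399.8, -42.1], [428.1, 95.0], [578.9, 79.2]] [488.7  14. ]
side b [[535.6, 289.1], [356.0, 289.9], [356.2, 447.7], [542.2, 440.0]] [447.5 366.7]
side t [[535.5, -424.0], [344.8, -427.1], [334.1, -259.1], [526.2, -265.9]] [ 435.2 -344. ]
wrist sq [ 616.8 -202.5]
wrist rA [ 673.4 -138.2]
wrist rB [669.3 -15.2]
wrist ring1 [467.  58.]
wrist ring2 [500.3 190.4]
wrist core [675.8 122.7]
wrist p [[430.2, 98.7], [588.4, 76.9], [567.6, -81.9], [406.8, -61.3]] [498.2   8.1]
```

```bash
python3 -m handwheel '[[1,[58,-160,60],[0,0,0]],[1,[58,-160,60],[0,0,0]],[1,[58,-160,60],[0,0,0]],[1,[58,-160,60],[0,0,0]],[1,[58,-160,60],[0,0,0]],[1,[58,-160,60],[0,0,0]],[1,[58,-160,60],[0,0,0]]]'; python3 - <<'E'
from h import *
c=shot("wrist");cv2.imwrite("pics/w1.png",cv2.resize(cv2.cvtColor(c["image"],cv2.COLOR_RGB2BGR),None,fx=1.42,fy=1.42,interpolation=cv2.INTER_CUBIC)); print(c["position"],c["attitude"])
E
```

```text
t: 1.0
tool_pos: [467.1, 57.9, 171.8]
orientation: [3.139, -0.0, 1.57]
contact_force: [0.6, -0.3, 0.3]
finger_gap: 85.6
[467.41442163 133.91269036 313.69428607] [-3.04123873e-01 -3.10062175e-03 -2.87439139e-04]
```

View pics/w1.png

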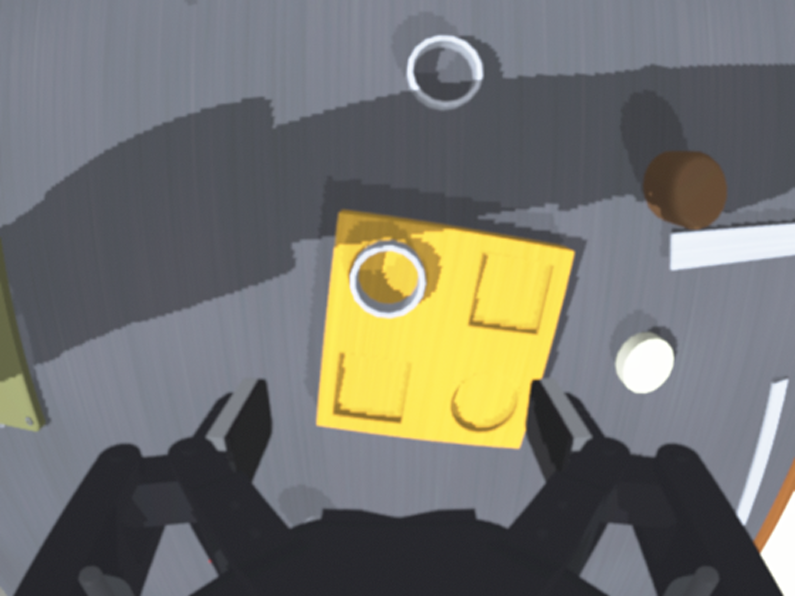

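Wrist view: ring1 at about (387,280), ring2 (445,72), plate corners (340,211), (574,249), (520,448), (317,426), a stone at (645,362). All px at ×1.42.

```bash
python3 - <<'E'
from h import *
c=dict(np.load("last_wrist.npz"))
f=1.42
for k,(u,v,z) in dict(ring1=(388,279,34),ring2=(445,71,20),rB=(645,362,16)).items(): print(k,at("wrist",c,(u/f,v/f),z))
q=np.array([at("wrist",c,(u/f,v/f),20) for u,v in [(340,211),(574,249),(520,448),(317,426)]])
print(q.tolist(),q.mean(0)); 
E
```

```text
ring1 [461.9  59.2]
ring2 [497.6 190.7]
rB [664.1 -12.3]
[[431.1, 100.6], [587.9, 77.1], [565.1, -82.6], [406.7, -59.3]] [497.7    8.95]
```

```bash
python3 -m handwheel '[[1,[1,-5,100],[0,0,0]],[1,[1,-5,100],[0,0,0]],[1,[1,-5,130],[0,0,0]],[1,[1,-5,148],[0,0,0]],[1,[1,-5,148],[0,0,0]],[1,[1,-5,148],[0,0,0]],[0,[1,-5,148],[0,0,0]],[0,[1,-5,148],[0,0,0]],[0,[1,-5,148],[0,0,0]],[0,[1,-5,148],[0,0,0]],[0,[1,-5,148],[0,0,0]],[0,[1,-5,148],[0,0,0]]]'; python3 -m handwheel '[[0,[0,0,-20],[0,0,0]],[0,[0,0,-50],[0,0,0]],[0,[0,0,-100],[0,0,0]],[0,[0,0,-100],[0,0,0]],[0,[0,0,-100],[0,0,0]]]'
```

```text
t: 2.25
tool_pos: [460.8, 59.1, 24.8]
orientation: [3.139, -0.0, 1.571]
contact_force: [-0.6, -0.5, 12.0]
finger_gap: 44.9
t: 2.75
tool_pos: [460.8, 59.0, 124.7]
orientation: [3.138, -0.001, 1.57]
contact_force: [0.1, -0.4, -0.7]
finger_gap: 44.5
```

```bash
python3 -m handwheel '[[0,[276,4,0],[0,0,0]],[0,[276,4,0],[0,0,0]],[0,[276,4,0],[0,0,0]],[0,[276,4,0],[0,0,0]],[0,[276,4,0],[0,0,0]],[0,[276,4,0],[0,0,0]],[0,[276,4,0],[0,0,0]],[0,[276,4,0],[0,0,0]],[0,[276,4,50],[0,0,0]],[0,[276,4,97],[0,0,0]],[0,[276,4,97],[0,0,0]],[0,[276,4,97],[0,0,0]]]'; python3 - <<'E'
from h import *
shot("side","s2")
c=shot("scene","c2")
E
```

```text
t: 3.95
tool_pos: [463.4, 332.2, 25.1]
orientation: [-3.139, 0.004, 1.569]
contact_force: [-0.6, 0.3, 0.1]
finger_gap: 44.5
```

View pics/c2.png

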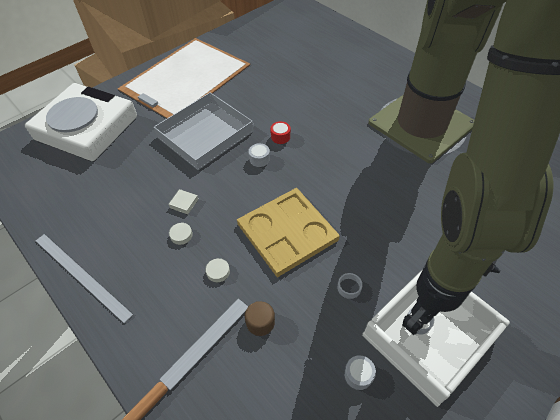

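```bash
python3 -m handwheel '[[1,[0,0,0],[0,0,0]],[1,[0,0,0],[0,0,0]],[1,[0,0,0],[0,0,0]],[1,[0,0,-50],[0,0,0]],[1,[0,0,-95],[0,0,0]],[1,[0,0,-95],[0,0,0]],[1,[-141,35,-95],[0,0,0]],[1,[-141,35,-95],[0,0,0]],[1,[-141,35,-95],[0,0,0]],[1,[-141,35,-95],[0,0,0]],[1,[-141,35,-95],[0,0,0]],[1,[-141,35,-50],[0,0,0]],[1,[-141,35,-10],[0,0,0]],[1,[-141,35,13],[0,0,0]],[1,[-141,35,13],[0,0,0]],[1,[-141,35,13],[0,0,0]]]'; python3 -m handwheel '[[0,[0,0,0],[0,0,0]],[0,[0,0,0],[0,0,0]],[0,[0,0,0],[0,0,0]],[0,[0,0,0],[0,0,0]],[0,[0,0,0],[0,0,0]],[0,[0,0,0],[0,0,0]],[0,[0,0,-50],[0,0,0]],[0,[0,0,-110],[0,0,0]],[0,[0,0,-110],[0,0,0]],[0,[0,0,-110],[0,0,0]]]'
```

```text
t: 5.65
tool_pos: [498.7, 195.6, 13.5]
orientation: [-3.141, -0.001, 1.573]
contact_force: [0.3, -0.7, -0.3]
finger_gap: 85.6
t: 6.65
tool_pos: [500.5, 194.5, 125.7]
orientation: [3.137, -0.002, 1.57]
contact_force: [-0.4, 1.3, -1.3]
finger_gap: 43.1
```

```bash
python3 -m handwheel '[[0,[195,-35,0],[0,0,0]],[0,[195,-35,0],[0,0,0]],[0,[195,-35,0],[0,0,0]],[0,[195,-35,0],[0,0,0]],[0,[195,-35,0],[0,0,0]],[0,[195,-35,0],[0,0,0]],[0,[195,-35,0],[0,0,0]],[0,[195,-35,50],[0,0,0]],[0,[195,-35,97],[0,0,0]],[0,[195,-35,97],[0,0,0]],[0,[195,-35,97],[0,0,0]],[1,[195,-35,97],[0,0,0]],[1,[195,-35,97],[0,0,0]],[1,[195,-35,97],[0,0,0]],[1,[195,-35,50],[0,0,0]],[1,[195,-35,-30],[0,0,0]],[1,[195,-35,-30],[0,0,0]]]';  python3 - <<'E'
from h import *
c=shot("wrist");cv2.imwrite("pics/w3.png",cv2.resize(cv2.cvtColor(c["image"],cv2.COLOR_RGB2BGR),None,fx=1.42,fy=1.42,interpolation=cv2.INTER_CUBIC))
E
```

```text
t: 8.35
tool_pos: [465.3, 390.1, 157.6]
orientation: [3.138, -0.004, 1.571]
contact_force: [0.1, -0.2, 0.2]
finger_gap: 85.4
```

View pics/w3.png

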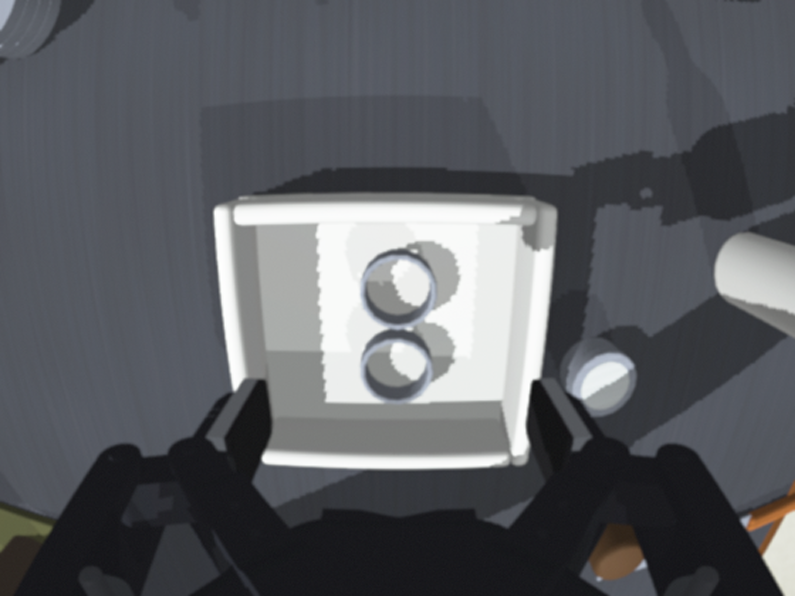

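```bash
python3 - <<'E'
from h import *
c=dict(np.load("last_wrist.npz"));print(at("wrist",c,(604/1.42,382/1.42),32),at("wrist",c,(397/1.42,292/1.42),32),observe()["qpos"].round(2),observe()["tool_pos"].round(1),observe()["t"])
q=[at("wrist",c,(u/1.42,v/1.42),60) for u,v in [(220,208),(552,210),(524,462),(255,460)]];print(q)
E
```

```text
[611.3 321.4] [465.9 387. ] [-0.73  0.75 -0.08  1.7   0.09  0.69 -0.86] [467.2 391.8 161.7] 8.4
[array([369.5, 443.1]), array([549.4, 441.4]), array([549.8, 278.3]), array([371.5, 279.4])]
```

```bash
python3 -m handwheel '[[1,[-70,145,0],[0,0,-1.571]],[1,[-70,145,0],[0,0,-1.571]],[1,[-70,145,0],[0,0,-1.571]],[1,[-70,145,0],[0,0,-1.571]],[1,[-70,145,0],[0,0,-1.571]],[1,[-70,145,0],[0,0,-1.571]],[1,[-70,145,0],[0,0,-1.571]],[1,[-70,145,0],[0,0,-1.571]],[1,[-70,145,0],[0,0,-1.571]],[1,[-70,145,0],[0,0,-1.571]],[1,[-70,145,0],[0,0,-1.571]],[1,[-70,145,0],[0,0,-1.571]],[1,[-70,145,50],[0,0,-1.571]],[1,[-70,145,100],[0,0,-1.571]],[1,[-70,145,144],[0,0,-1.571]],[1,[-70,145,144],[0,0,-1.571]],[1,[-70,145,144],[0,0,-1.571]]]'; python3 -m handwheel '[[0,[0,0,0],[0,0,0]],[0,[0,0,0],[0,0,0]],[0,[0,0,0],[0,0,0]],[0,[0,0,0],[0,0,0]],[0,[0,0,0],[0,0,0]],[0,[0,0,0],[0,0,0]],[0,[0,0,-50],[0,0,0]],[0,[0,0,-110],[0,0,0]],[0,[0,0,-110],[0,0,0]],[0,[0,0,-110],[0,0,0]]]'; python3 -c "
from h import *
print(observe()['qpos'].round(2))"
```

```text
t: 10.1
tool_pos: [609.1, 319.3, 9.9]
orientation: [3.142, 0.0, 3.141]
contact_force: [0.4, -0.3, 1.0]
finger_gap: 85.3
t: 11.1
tool_pos: [610.9, 320.3, 123.3]
orientation: [3.138, 0.006, 3.141]
contact_force: [-0.3, -0.1, -1.3]
finger_gap: 49.5
[-0.29  0.94 -0.52  1.44  0.54  0.9   0.59]
```

```bash
python3 -m handwheel '[[0,[176,-600,-40],[0,0,1.571]],[0,[176,-600,-40],[0,0,1.571]],[0,[176,-600,-40],[0,0,1.571]],[0,[176,-600,-40],[0,0,1.571]],[0,[176,-600,-40],[0,0,1.571]],[0,[176,-600,-40],[0,0,1.571]],[0,[176,-600,-40],[0,0,1.571]],[0,[176,-600,-40],[0,0,1.571]],[0,[176,-600,-40],[0,0,1.571]],[0,[176,-600,-40],[0,0,1.571]],[0,[176,-600,-40],[0,0,1.571]],[0,[176,-600,-40],[0,0,1.571]],[0,[176,-600,-40],[0,0,1.571]],[0,[176,-600,-40],[0,0,1.571]],[0,[176,-600,-40],[0,0,1.571]],[0,[176,-600,-40],[0,0,1.571]],[0,[176,-600,-40],[0,0,1.571]]]';  python3 - <<'E'
from h import *
c=shot("wrist");cv2.imwrite("pics/w4.png",cv2.resize(cv2.cvtColor(c["image"],cv2.COLOR_RGB2BGR),None,fx=1.42,fy=1.42,interpolation=cv2.INTER_CUBIC))
E
```

```text
t: 12.8
tool_pos: [433.6, -279.1, 159.0]
orientation: [-3.141, -0.001, 1.574]
contact_force: [-0.3, 0.3, -1.0]
finger_gap: 49.7
```

View pics/w4.png

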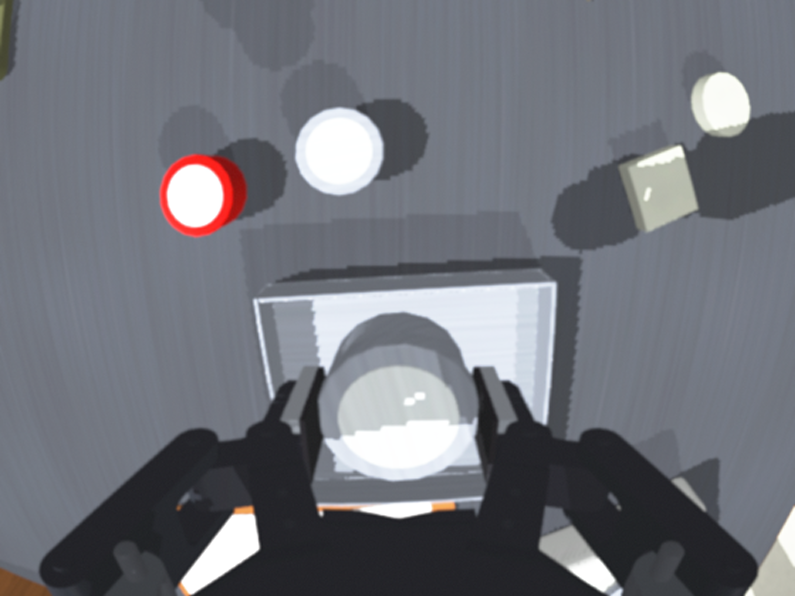

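Tray's near rim corners are at (258,298) and (553,283). Tin is at (339,150), red look-alike (195,195), square stone (662,188). The tin is held upright.

```bash
python3 - <<'E'
from h import *
c=dict(np.load("last_wrist.npz"));f=1.42
for k,(u,v,z) in dict(t1=(258,298,35),t2=(553,283,35),t3=(338,500,35),t4=(480,497,35),tin=(340,149,32),red=(195,196,32),ra=(720,103,16)).items(): print(k,at("wrist",c,(u/f,v/f),z))
print(c["position"])
E
```

```text
t1 [ 347.2 -286.2]
t2 [ 530.4 -275.7]
t3 [ 389.3 -446.8]
t4 [ 497.3 -444.2]
tin [ 400.6 -197.1]
red [ 308.5 -221.2]
ra [ 665.  -144.1]
[ 434.13833272 -203.18745814  300.97325585]
```

```bash
python3 - <<'E'
from h import *
c=dict(np.load("last_scene.npz"))
for p in [(153,127),(196,166),(252,129),(208,95)]: print(at("scene",c,p,35),at("scene",c,p,0))
for p in [(259,149),(281,127)]: print(at("scene",c,p,32))
E
```

```text
[ 544.2 -440.7] [ 529.8 -479.5]
[ 543.  -256.8] [ 528.5 -287. ]
[ 365.3 -262.5] [ 342.5 -293.1]
[ 366.3 -446. ] [ 343.6 -485.1]
[ 396.4 -199.6]
[ 304.8 -220.2]
```

```bash
python3 -m handwheel '[[0,[-121,4,0],[0,0,0]],[0,[-121,4,0],[0,0,0]],[0,[-121,4,0],[0,0,0]],[0,[-121,4,0],[0,0,0]],[0,[-121,4,50],[0,0,0]],[0,[-121,4,100],[0,0,0]],[0,[-121,4,143],[0,0,0]],[0,[-121,4,143],[0,0,0]],[0,[-121,4,143],[0,0,0]],[1,[-121,4,143],[0,0,0]],[1,[-121,4,143],[0,0,0]],[1,[-121,4,143],[0,0,0]],[1,[-121,4,93],[0,0,0]],[1,[-121,4,43],[0,0,0]],[1,[-121,4,43],[0,0,0]]]'; python3 -m handwheel '[[0.9,[202,-39,0],[0,0,0]],[0.9,[202,-39,0],[0,0,0]],[0.9,[202,-39,0],[0,0,0]],[0.9,[202,-39,0],[0,0,0]],[0.9,[202,-39,0],[0,0,0]],[0.9,[202,-39,0],[0,0,0]],[0.9,[202,-39,60],[0,0,0]],[0.9,[202,-39,104],[0,0,0]],[0.9,[202,-39,104],[0,0,0]],[0.9,[202,-39,104],[0,0,0]]]'; python3 -m handwheel '[[0,[0,0,0],[0,0,0]],[0,[0,0,0],[0,0,0]],[0,[0,0,0],[0,0,0]],[0,[0,0,0],[0,0,0]],[0,[0,0,0],[0,0,0]],[0,[0,0,0],[0,0,0]],[0,[0,0,-50],[0,0,0]],[0,[0,0,-110],[0,0,0]],[0,[0,0,-110],[0,0,0]],[0,[0,0,-110],[0,0,0]]]'
```

```text
t: 14.35
tool_pos: [441.1, -405.0, 123.4]
orientation: [3.131, 0.008, 1.57]
contact_force: [0.5, -0.9, 0.3]
finger_gap: 85.4
t: 15.35
tool_pos: [401.4, -207.0, 22.1]
orientation: [-3.139, 0.009, 1.568]
contact_force: [-0.0, -0.3, -0.3]
finger_gap: 76.7
t: 16.35
tool_pos: [402.8, -204.0, 136.1]
orientation: [3.139, 0.008, 1.569]
contact_force: [0.1, -0.1, -1.3]
finger_gap: 47.8
```

```bash
python3 -m handwheel '[[0,[-126,37,0],[0,0,0]],[0,[-126,37,0],[0,0,0]],[0,[-126,37,0],[0,0,0]],[0,[-126,37,0],[0,0,0]],[0,[-126,37,0],[0,0,0]],[0,[-126,37,60],[0,0,0]],[0,[-126,37,107],[0,0,0]],[0,[-126,37,107],[0,0,0]],[0,[-126,37,107],[0,0,0]],[1,[-126,37,107],[0,0,0]],[1,[-126,37,107],[0,0,0]],[1,[-126,37,107],[0,0,0]],[1,[-126,37,57],[0,0,0]],[1,[-126,37,-60],[0,0,0]],[1,[-126,37,-60],[0,0,0]],[1,[-126,37,-60],[0,0,0]]]'; python3 -m handwheel '[[1,[120,145,0],[0,0,0]],[1,[120,145,0],[0,0,0]],[1,[120,145,0],[0,0,0]],[1,[120,145,0],[0,0,0]],[1,[120,145,0],[0,0,0]],[1,[120,145,0],[0,0,0]],[1,[120,145,0],[0,0,0]],[1,[120,145,0],[0,0,0]]]'; python3 - <<'E'
from h import *
shot("scene","c5")
c=shot("wrist");cv2.imwrite("pics/w5.png",cv2.resize(cv2.cvtColor(c["image"],cv2.COLOR_RGB2BGR),None,fx=1.42,fy=1.42,interpolation=cv2.INTER_CUBIC))
E
```

```text
t: 17.95
tool_pos: [440.9, -329.9, 200.1]
orientation: [3.137, 0.012, 1.57]
contact_force: [0.3, 0.7, 0.0]
finger_gap: 85.3
t: 18.75
tool_pos: [582.1, -211.2, 192.9]
orientation: [-3.137, 0.009, 1.568]
contact_force: [1.0, -0.9, 0.9]
finger_gap: 85.3
```

View pics/w5.png

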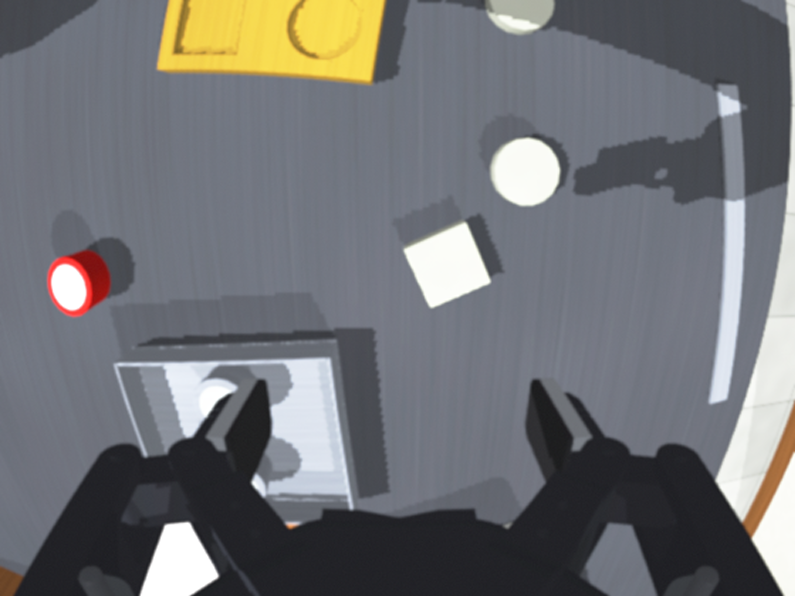

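```bash
python3 - <<'E'
from h import *
c=dict(np.load("last_wrist.npz"));f=1.42
q=np.array([at("wrist",c,(u/f,v/f),16) for u,v in [(404,249),(466,222),(491,283),(432,307)]])
print(q.tolist(),q.mean(0)); d=q[[1,2]]-q[[0,3]];print(np.degrees(np.arctan2(d[:,1],d[:,0])));d=q[[0,1]]-q[[3,2]];print(np.degrees(np.arctan2(-d[:,0],d[:,1])))
print(at("wrist",c,(526/f,171/f),16));s=observe();print(s["tool_pos"],s["qpos"].round(2),c["position"])
p=[at("wrist",c,(u/f,v/f),20) for u,v in [(158,71),(374,83)]];print(p)
E
```

```text
[[586.4, -199.8], [629.7, -180.3], [649.6, -224.6], [606.9, -242.9]] [ 618.15 -211.9 ]
[24.24424914 23.19859051]
[25.43753848 24.19008966]
[ 671.5 -143. ]
[ 582.47162625 -210.66583288  192.88335079] [ 0.62  0.79 -0.65  1.61  0.57  0.94 -0.24] [ 583.73834275 -133.66502709  334.14390914]
[array([407.4, -60.5]), array([566.5, -84.6])]
```

```bash
python3 -m handwheel '[[1,[-1.5,35.5,0],[0,0,-0.424]],[1,[-1.5,35.5,0],[0,0,-0.424]],[1,[-1.5,35.5,50],[0,0,-0.424]],[1,[-1.5,35.5,100],[0,0,-0.424]],[1,[-1.5,35.5,140],[0,0,-0.424]],[1,[-1.5,35.5,150],[0,0,-0.424]],[1,[-1.5,35.5,150],[0,0,-0.424]],[1,[-1.5,35.5,150],[0,0,-0.424]]]'; for i in 1 2; do python3 -m handwheel '[[1,[0,0,0],[0,0,0]]]'|grep tool; done;  python3 - <<'E'
from h import *
c=shot("wrist");cv2.imwrite("pics/w6.png",cv2.resize(cv2.cvtColor(c["image"],cv2.COLOR_RGB2BGR),None,fx=1.42,fy=1.42,interpolation=cv2.INTER_CUBIC));print(c["position"],c["attitude"])
E
```

```text
t: 19.65
tool_pos: [620.0, -211.9, 44.8]
orientation: [-3.138, 0.007, 1.994]
contact_force: [0.8, -0.6, 0.4]
finger_gap: 85.4
tool_pos: [620.3, -212.0, 45.4]
tool_pos: [619.7, -212.1, 44.8]
[ 588.95796861 -141.56712401  186.15184671] [-0.31207127  0.00351606  0.42426745]
```

View pics/w6.png

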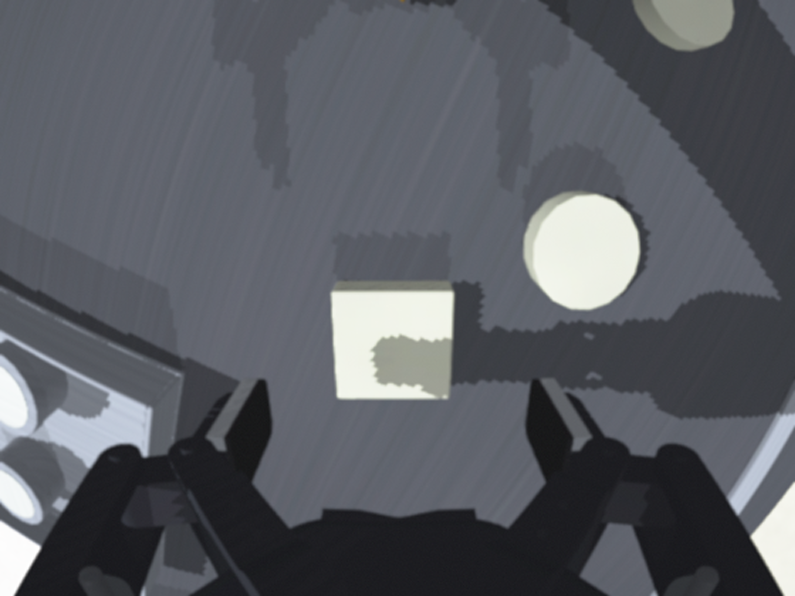

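```bash
python3 - <<'E'
from h import *
c=dict(np.load("last_wrist.npz"));f=1.42
q=np.array([at("wrist",c,(u/f,v/f),16) for u,v in [(331,291),(454,291),(450,399),(337,399)]])
print(q.tolist(),q.mean(0)); d=q.mean(0)-[620,-212]
t=R.from_euler("xyz",[3.1416,0,1.995]).inv().apply([*d,0]);print(t)
d=q[[1,2]]-q[[0,3]];print(np.degrees(np.arctan2(d[:,1],d[:,0])))
print(at("wrist",c,(582/f,250/f),16))
E
```

```text
[[586.0, -199.7], [629.4, -180.0], [649.5, -223.5], [605.7, -243.5]] [ 617.65  -211.675]
[ 1.26344285e+00 -2.00794352e+00  1.47511768e-05]
[24.41410805 24.54243488]
[ 668.9 -143.3]
```

```bash
python3 -m handwheel '[[1,[1,-2,35],[0,0,0]],[1,[1,-2,35],[0,0,0]],[1,[1,-2,35],[0,0,0]],[0,[1,-2,35],[0,0,0]],[0,[1,-2,35],[0,0,0]],[0,[1,-2,35],[0,0,0]],[0,[1,-2,35],[0,0,0]],[0,[1,-2,35],[0,0,0]],[0,[1,-2,35],[0,0,0]]]'; python3 -m handwheel '[[0,[0,0,-50],[0,0,0]],[0,[0,0,-110],[0,0,0]],[0,[0,0,-110],[0,0,0]],[0,[0,0,-110],[0,0,0]]]'; python3 -m handwheel '[[0,[0,0,-110],[0,0,0]]]'|grep tool; python3 - <<'E'
from h import *
shot("scene","c7")
c=shot("wrist","w7");s=observe();print(s["t"],s["qpos"].round(2),c["position"],c["attitude"])
E
```

```text
t: 20.8
tool_pos: [617.1, -212.1, 9.4]
orientation: [-3.137, 0.007, 1.994]
contact_force: [-0.8, -0.4, 5.6]
finger_gap: 45.7
t: 21.2
tool_pos: [618.1, -211.3, 120.5]
orientation: [-3.139, 0.009, 1.994]
contact_force: [0.5, -0.6, -2.0]
finger_gap: 45.5
tool_pos: [610.6, -211.8, 160.8]
21.4 [ 0.62  0.88 -0.74  1.52  0.68  1.    0.12] [ 587.02453733 -140.5538695   313.99319844] [-0.31183582  0.00375826  0.42406657]
```

```bash
python3 -m handwheel '[[0,[264,40,0],[0,0,0.573]],[0,[264,40,0],[0,0,0.573]],[0,[264,40,0],[0,0,0.573]],[0,[264,40,0],[0,0,0.573]],[0,[264,40,0],[0,0,0.573]],[0,[264,40,0],[0,0,0.573]],[0,[264,40,0],[0,0,0.573]],[0,[264,40,0],[0,0,0.573]],[0,[264,40,0],[0,0,0.573]],[0,[264,40,0],[0,0,0.573]]]'; for i in 1 2; do python3 -m handwheel '[[0,[0,0,0],[0,0,0]]]'|egrep 'tool|ori'; done;  python3 - <<'E'
from h import *
c=shot("wrist");cv2.imwrite("pics/w8.png",cv2.resize(cv2.cvtColor(c["image"],cv2.COLOR_RGB2BGR),None,fx=1.42,fy=1.42,interpolation=cv2.INTER_CUBIC));print(c["position"],c["attitude"])
E
```

```text
t: 22.4
tool_pos: [544.6, 44.2, 165.4]
orientation: [-3.139, 0.009, 1.418]
contact_force: [0.1, 0.1, -0.8]
finger_gap: 45.4
tool_pos: [544.6, 44.8, 165.7]
orientation: [-3.139, 0.008, 1.419]
tool_pos: [544.6, 45.5, 165.9]
orientation: [-3.139, 0.008, 1.42]
[557.25066502 121.80182348 307.14642924] [-0.31256258  0.00219579 -0.14982273]
```

View pics/w8.png

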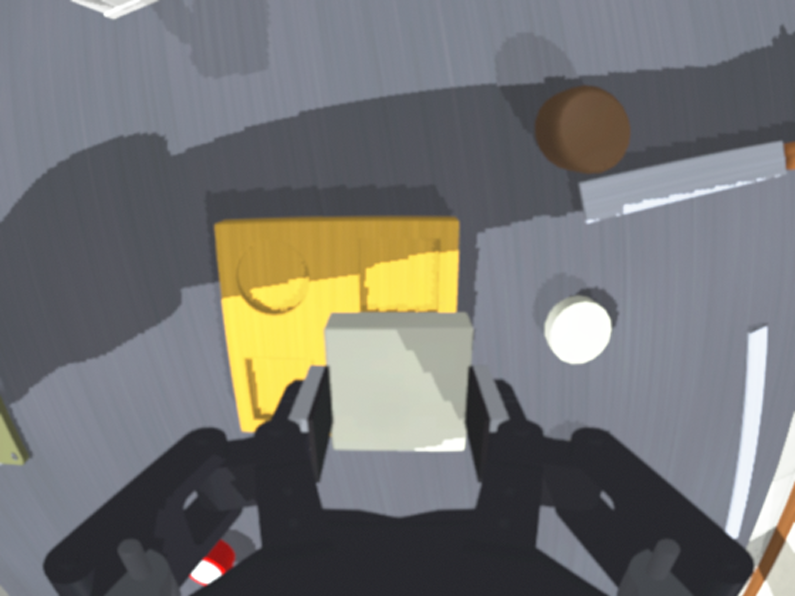

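```bash
python3 - <<'E'
from h import *
c=dict(np.load("last_wrist.npz"));f=1.42
A=lambda u,v,z:at("wrist",c,(u/f,v/f),z)
for p in [(214,221,20),(459,218,20),(241,432,20),(362,240,20),(438,239,20),(438,311,20),(365,311,20),(273,275,20),(578,330,16)]: print(p,A(*p))
o=observe();print(o["tool_pos"],o["orientation"])
# stone in hand: bottom face edges; solve expected pixels
tc=np.array([544.6,44.8,165.7]);Rt=R.from_euler("xyz",[-3.139,.008,1.419])
for zb in (-7,9):
  for dx,dy in[(24,-24),(24,24),(-24,24),(-24,-24)]:
    print(zb,dx,dy,(px("wrist",c,tc+Rt.apply([dx,dy,-zb if 0 else zb]))*f).round())
E
```

```text
(214, 221, 20) [430.7 101.6]
(459, 218, 20) [588.5  77.2]
(241, 432, 20) [405.4 -59.5]
(362, 240, 20) [526.   72.2]
(438, 239, 20) [573.6  65.7]
(438, 311, 20) [567.6  17.9]
(365, 311, 20) [519.9  25.1]
(273, 275, 20) [463.6  58.8]
(578, 330, 16) [666.3 -13.4]
[544.53621602  45.72340489 165.92105767] [-3.13924117  0.00798558  1.42064593]
-7 24 -24 [320. 330.]
-7 24 24 [472. 330.]
-7 -24 24 [463. 454.]
-7 -24 -24 [330. 453.]
9 24 -24 [328. 314.]
9 24 24 [465. 314.]
9 -24 24 [458. 429.]
9 -24 -24 [335. 429.]
```

```bash
python3 -m handwheel '[[0,[0.2,0.6,50],[0,0,0]],[0,[0.2,0.6,100],[0,0,0]],[0,[0.2,0.6,125],[0,0,0]],[0,[0.2,0.6,130],[0,0,0]],[0,[0.2,0.6,130],[0,0,0]],[0,[0.2,0.6,134],[0,0,0]],[0,[0.2,0.6,136],[0,0,0]],[0,[0.2,0.6,138],[0,0,0]],[0,[0.2,0.6,138],[0,0,0]]]'; python3 -m handwheel '[[0,[0,0,1],[0,0,0]],[0,[0,0,2],[0,0,0]],[0,[0,0,3],[0,0,0]],[0,[0,0,3],[0,0,0]]]'
```

```text
t: 23.55
tool_pos: [544.9, 45.3, 28.4]
orientation: [-3.14, 0.008, 1.421]
contact_force: [-0.4, 0.2, -0.6]
finger_gap: 45.5
t: 23.95
tool_pos: [544.5, 45.3, 24.8]
orientation: [-3.139, 0.008, 1.422]
contact_force: [-1.2, -1.0, -1.5]
finger_gap: 45.6
```

```bash
python3 -m handwheel '[[0,[0,0,1],[0,0,0]],[0,[0,0,2],[0,0,0]],[0,[0,0,2],[0,0,0]]]';  python3 -m handwheel '[[0.75,[0,0,0],[0,0,0]],[0.75,[0,0,0],[0,0,0]],[0.75,[0,0,0],[0,0,0]],[0.75,[0,0,-50],[0,0,0]],[1,[0,0,-130],[0,0,0]],[1,[0,0,-130],[0,0,0]],[1,[0,0,-130],[0,0,0]]]'; python3 - <<'E'
from h import *
c=shot("wrist");cv2.imwrite("pics/w9.png",cv2.resize(cv2.cvtColor(c["image"],cv2.COLOR_RGB2BGR),None,fx=1.42,fy=1.42,interpolation=cv2.INTER_CUBIC));print(c["position"],c["attitude"],observe()["tool_pos"])
E
```

```text
t: 24.25
tool_pos: [544.6, 45.3, 23.3]
orientation: [-3.14, 0.008, 1.422]
contact_force: [-0.7, -0.2, 4.4]
finger_gap: 45.6
t: 24.95
tool_pos: [547.8, 47.2, 157.1]
orientation: [3.136, 0.005, 1.421]
contact_force: [0.0, 0.2, -0.4]
finger_gap: 85.5
[559.24686929 123.26531464 298.58689637] [-0.30918939 -0.0056108  -0.14889508] [546.36284437  46.43700789 154.82191389]
```

View pics/w9.png

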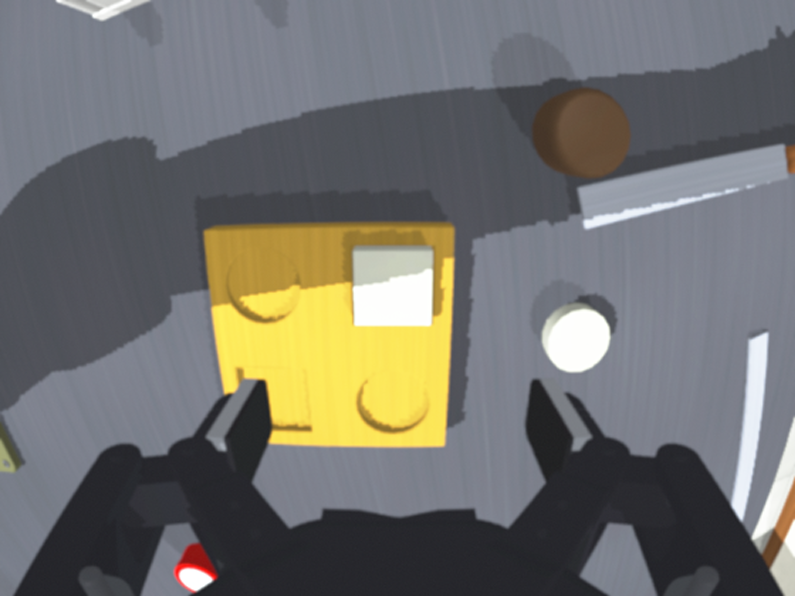

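Square stone is flat in its cavity. Round stone B is at (576,338). I'll grasp it twice at right angles to centre it in the fingers.

```bash
python3 -c "
from h import *
c=dict(np.load('last_wrist.npz'));print(at('wrist',c,(577/1.42,338/1.42),16),observe()['qpos'].round(2))
for p in [(353,246),(433,247),(433,326),(356,326)]:print(at('wrist',c,(p[0]/1.42,p[1]/1.42),30))"
python3 -m handwheel '[[1,[-41,127,0],[0,0,-1.571]],[1,[-41,127,0],[0,0,-1.571]],[1,[-41,127,0],[0,0,-1.571]],[1,[-41,127,0],[0,0,-1.571]],[1,[-41,127,0],[0,0,-1.571]],[1,[-41,127,0],[0,0,-1.571]],[1,[-41,127,0],[0,0,-1.571]],[1,[-41,127,0],[0,0,-1.571]],[1,[-41,127,0],[0,0,-1.571]],[1,[-41,127,0],[0,0,-1.571]],[1,[-41,127,0],[0,0,-1.571]],[1,[-41,127,0],[0,0,-1.571]],[1,[-41,127,50],[0,0,-1.571]],[1,[-41,127,100],[0,0,-1.571]],[1,[-41,127,100],[0,0,-1.571]],[1,[-41,127,100],[0,0,-1.571]]]'
```

```text
[667.  -13.5] [ 0.15  0.74 -0.55  1.86  0.59  0.7  -0.89]
[526.4  74.8]
[573.2  67. ]
[566.9  17.3]
[519.4  24.5]
t: 26.6
tool_pos: [663.5, -13.6, 52.5]
orientation: [-3.134, -0.005, 2.992]
contact_force: [0.2, 1.0, 1.2]
finger_gap: 85.0
```

```bash
python3 -m handwheel '[[1,[-1,0,42],[0,0,0]],[1,[-1,0,42],[0,0,0]],[1,[-1,0,42],[0,0,0]],[0,[-1,0,42],[0,0,0]],[0,[-1,0,42],[0,0,0]],[0,[-1,0,42],[0,0,0]],[0,[-1,0,42],[0,0,0]],[0,[-1,0,42],[0,0,0]],[1,[-1,0,42],[0,0,0]],[1,[-1,0,42],[0,0,0]],[1,[-1,0,42],[0,0,0]]]'; python3 -m handwheel '[[1,[0,0,0],[0,0,1.571]],[1,[0,0,0],[0,0,1.571]],[1,[0,0,0],[0,0,1.571]],[1,[0,0,0],[0,0,1.571]],[1,[0,0,0],[0,0,1.571]],[1,[0,0,0],[0,0,1.571]],[1,[0,0,0],[0,0,1.571]],[1,[0,0,0],[0,0,1.571]],[1,[0,0,0],[0,0,1.571]],[1,[0,0,0],[0,0,1.571]],[1,[0,0,0],[0,0,1.571]],[1,[0,0,0],[0,0,1.571]],[1,[0,0,0],[0,0,1.571]],[0,[0,0,0],[0,0,1.571]],[0,[0,0,0],[0,0,1.571]],[0,[0,0,0],[0,0,1.571]],[0,[0,0,0],[0,0,1.571]],[0,[0,0,0],[0,0,1.571]],[0,[0,0,0],[0,0,1.571]]]'; python3 -m handwheel '[[0,[0,0,-50],[0,0,0]],[0,[0,0,-110],[0,0,0]],[0,[0,0,-110],[0,0,0]],[0,[0,0,-110],[0,0,0]]]'
```

```text
t: 27.7
tool_pos: [665.7, -13.7, 12.3]
orientation: [-3.134, -0.001, 2.993]
contact_force: [0.2, -0.4, -0.1]
finger_gap: 55.5
t: 29.6
tool_pos: [668.3, -12.3, 16.0]
orientation: [3.137, 0.004, 1.422]
contact_force: [-9.4, 2.4, 26.9]
finger_gap: 0.4
t: 30.0
tool_pos: [666.9, -13.3, 123.5]
orientation: [3.139, 0.007, 1.422]
contact_force: [-0.2, 0.9, 0.1]
finger_gap: -0.1
```

```bash
python3 -m handwheel '[[1,[0,0,-30],[0,0,0]],[1,[0,0,-30],[0,0,0]],[1,[0,0,-30],[0,0,0]],[1,[0,0,-30],[0,0,0]]]'; python3 - <<'E'
from h import *
shot("scene","c10")
c=shot("wrist");cv2.imwrite("pics/w10.png",cv2.resize(cv2.cvtColor(c["image"],cv2.COLOR_RGB2BGR),None,fx=1.42,fy=1.42,interpolation=cv2.INTER_CUBIC));print(c["position"],c["attitude"],observe()["tool_pos"])
E
```

```text
t: 30.4
tool_pos: [664.2, -13.8, 148.8]
orientation: [-3.136, 0.009, 1.422]
contact_force: [0.5, 0.6, -0.3]
finger_gap: 58.2
[677.32815694  62.70548395 290.15255609] [-0.31351855  0.00543602 -0.14823771] [664.48353346 -13.60919993 149.20757246]
```

View pics/w10.png

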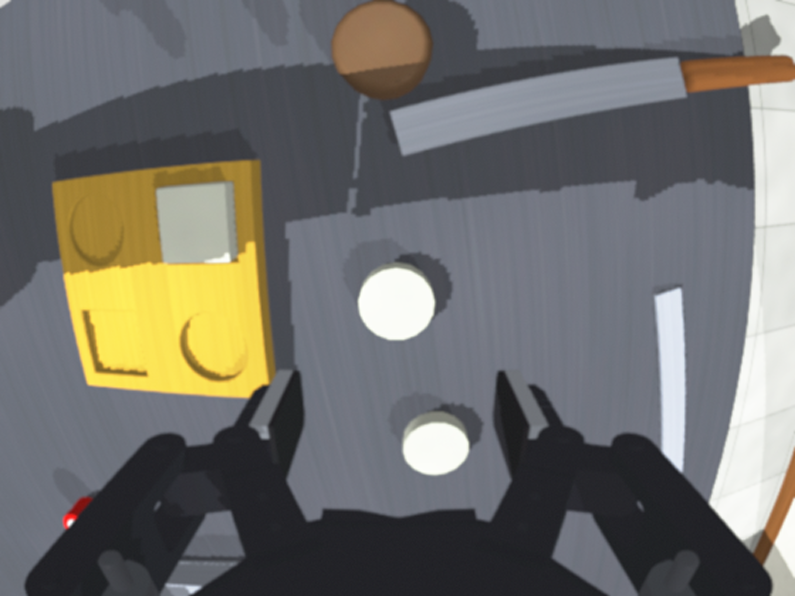

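```bash
python3 -c "
from h import *
c=dict(np.load('last_wrist.npz'));print(at('wrist',c,(396/1.42,302/1.42),16),at('wrist',c,(436/1.42,442/1.42),16))"
```

```text
[661.1 -26.8] [ 673.7 -136.3]
```

```bash
python3 -m handwheel '[[1,[-13,-1,0],[0,0,0]],[1,[-13,-1,50],[0,0,0]],[1,[-13,-1,100],[0,0,0]],[1,[-13,-1,143],[0,0,0]],[1,[-13,-1,143],[0,0,0]],[1,[-13,-1,143],[0,0,0]],[1,[-13,-1,143],[0,0,0]],[0,[-13,-1,143],[0,0,0]],[0,[-13,-1,143],[0,0,0]],[0,[-13,-1,143],[0,0,0]],[0,[-13,-1,143],[0,0,0]],[0,[-13,-1,143],[0,0,0]],[0,[-13,-1,143],[0,0,0]]]'
```

```text
t: 31.8
tool_pos: [662.9, -27.1, 10.3]
orientation: [-3.141, 0.008, 1.421]
contact_force: [-2.8, -0.8, 7.9]
finger_gap: 44.4
```

```bash
python3 -m handwheel '[[1,[0,0,0],[0,0,0]],[1,[0,0,2],[0,0,0]],[1,[0,0,2],[0,0,0]],[1,[0,0,2],[0,0,0]],[1,[0,0,2],[0,0,-1.571]],[1,[0,0,2],[0,0,-1.571]],[1,[0,0,2],[0,0,-1.571]],[1,[0,0,2],[0,0,-1.571]],[1,[0,0,2],[0,0,-1.571]],[1,[0,0,2],[0,0,-1.571]],[1,[0,0,2],[0,0,-1.571]],[1,[0,0,2],[0,0,-1.571]],[1,[0,0,2],[0,0,-1.571]],[1,[0,0,2],[0,0,-1.571]],[1,[0,0,2],[0,0,-1.571]],[1,[0,0,2],[0,0,-1.571]],[1,[0,0,2],[0,0,-1.571]]]';  python3 -m handwheel '[[0,[0,0,0],[0,0,0]],[0,[0,0,0],[0,0,0]],[0,[0,0,0],[0,0,0]],[0,[0,0,0],[0,0,0]],[0,[0,0,0],[0,0,0]],[0,[0,0,0],[0,0,0]]]'; python3 -m handwheel '[[0,[0,0,-50],[0,0,0]],[0,[0,0,-110],[0,0,0]],[0,[0,0,-110],[0,0,0]],[0,[0,0,-110],[0,0,0]]]'
```

```text
t: 33.5
tool_pos: [662.0, -27.2, 5.9]
orientation: [-3.134, -0.003, 2.991]
contact_force: [-0.6, -0.9, 0.9]
finger_gap: 85.3
t: 34.1
tool_pos: [662.5, -26.9, 6.8]
orientation: [-3.134, -0.001, 2.992]
contact_force: [-0.4, 0.1, 5.3]
finger_gap: 45.0
t: 34.5
tool_pos: [663.7, -26.0, 118.2]
orientation: [-3.134, 0.001, 2.992]
contact_force: [-0.8, -0.0, -1.4]
finger_gap: 44.9
```

```bash
python3 -m handwheel '[[0,[128,-31.5,0],[0,0,0]],[0,[128,-31.5,0],[0,0,0]],[0,[128,-31.5,0],[0,0,0]],[0,[128,-31.5,0],[0,0,0]],[0,[128,-31.5,0],[0,0,0]],[0,[128,-31.5,50],[0,0,0]],[0,[128,-31.5,80],[0,0,0]],[0,[128,-31.5,80],[0,0,0]],[0,[128,-31.5,80],[0,0,0]]]'; for i in 1 2 3 4; do python3 -m handwheel '[[0,[0,0,0],[0,0,0]]]'|egrep 'tool|orie'; done
```

```text
t: 35.4
tool_pos: [531.6, -38.3, 36.3]
orientation: [-3.135, -0.003, 2.992]
contact_force: [0.2, 0.3, -1.1]
finger_gap: 44.9
tool_pos: [532.5, -38.2, 37.9]
orientation: [-3.135, 0.0, 2.993]
tool_pos: [532.3, -38.6, 38.1]
orientation: [-3.135, 0.0, 2.992]
tool_pos: [531.8, -39.0, 37.8]
orientation: [-3.134, -0.0, 2.992]
tool_pos: [531.4, -39.2, 37.4]
orientation: [-3.134, -0.001, 2.992]
```

```bash
python3 -m handwheel '[[0,[0,0,6],[0,0,0]],[0,[0,0,9],[0,0,0]],[0,[0,0,11],[0,0,0]],[0,[0,0,13],[0,0,0]],[0,[0,0,14],[0,0,0]],[0,[0,0,14],[0,0,0]]]'; python3 -m handwheel '[[0,[0,0,1],[0,0,0]],[0,[0,0,2],[0,0,0]],[0,[0,0,3],[0,0,0]],[0,[0,0,3],[0,0,0]]]'
```

```text
t: 36.4
tool_pos: [530.8, -39.1, 22.5]
orientation: [-3.134, -0.003, 2.993]
contact_force: [0.1, 0.2, -1.0]
finger_gap: 44.8
t: 36.8
tool_pos: [531.0, -39.1, 20.7]
orientation: [-3.133, -0.001, 2.993]
contact_force: [-1.9, -0.7, 8.5]
finger_gap: 45.1
```

```bash
python3 -m handwheel '[[0.75,[0,0,0],[0,0,0]],[0.75,[0,0,0],[0,0,0]],[0.75,[0,0,0],[0,0,0]],[0.75,[0,0,-50],[0,0,0]],[1,[0,0,-120],[0,0,0]],[1,[-154,-79,-120],[0,0,0]],[1,[-154,-79,-120],[0,0,0]],[1,[-154,-79,-120],[0,0,0]],[1,[-154,-79,-120],[0,0,0]],[1,[-154,-79,-120],[0,0,0]],[1,[-154,-79,-120],[0,0,0]]]'; python3 - <<'E'
from h import *
c=shot("wrist","w11");print(c["position"],c["attitude"],observe()["tool_pos"],observe()["qpos"].round(2))
im=c["image"].astype(int)
m=((im.min(2)>175)&(im.max(2)-im.min(2)<45)).astype(np.uint8)
n,l,s,ce=cv2.connectedComponentsWithStats(m)
for i in range(1,n):
    if 500<s[i,4]<9000: print(s[i],ce[i].round(1),at("wrist",c,ce[i],16))
E
```

```text
t: 37.9
tool_pos: [671.2, -138.8, 139.3]
orientation: [-3.134, -0.004, 2.993]
contact_force: [-0.3, 1.0, 0.4]
finger_gap: 85.8
[ 596.88029885 -126.89610963  281.45152178] [-0.30060549  0.00758203  1.422598  ] [ 670.77843075 -138.03384592  139.40990458] [ 0.56  1.03 -0.94  1.42  0.87  1.14  0.9 ]
[   0    0   96  124 6097] [41.2 57.1] [ 488.2 -349.8]
[ 349    0   58   50 2285] [377.4  23.6] [530.1 -38.1]
[ 249  174   56   57 2512] [276.6 202.5] [ 670.6 -143.1]
[ 486  174   23  155 2937] [497.6 246.6] [750.5  79. ]
[514 334  46  35 819] [538.6 351.8] [947.8 201.8]
[530 366  30  54 961] [549.1 391.2] [1081.   282.8]
[409 376  44  30 746] [431.8 390.3] [951.1  18.9]
[100 402  50  18 653] [121.1 411. ] [ 945.7 -414.6]
```

```bash
python3 -m handwheel '[[1,[0,-4.5,50],[0,0,0]],[1,[0,-4.5,100],[0,0,0]],[1,[0,-4.5,133],[0,0,0]],[1,[0,-4.5,133],[0,0,0]],[1,[0,-4.5,133],[0,0,0]],[0,[0,-4.5,133],[0,0,0]],[0,[0,-4.5,133],[0,0,0]],[0,[0,-4.5,133],[0,0,0]],[0,[0,-4.5,133],[0,0,0]],[0,[0,-4.5,133],[0,0,0]],[0,[0,-4.5,133],[0,0,0]]]'; python3 -m handwheel '[[1,[0,0,0],[0,0,0]],[1,[0,0,0],[0,0,0]],[1,[0,0,0],[0,0,0]],[1,[0,0,0],[0,0,1.571]],[1,[0,0,0],[0,0,1.571]],[1,[0,0,0],[0,0,1.571]],[1,[0,0,0],[0,0,1.571]],[1,[0,0,0],[0,0,1.571]],[1,[0,0,0],[0,0,1.571]],[1,[0,0,0],[0,0,1.571]],[1,[0,0,0],[0,0,1.571]],[1,[0,0,0],[0,0,1.571]],[1,[0,0,0],[0,0,1.571]],[1,[0,0,0],[0,0,1.571]],[1,[0,0,0],[0,0,1.571]],[1,[0,0,0],[0,0,1.571]]]'
```

```text
t: 39.05
tool_pos: [672.1, -144.4, 9.8]
orientation: [-3.134, 0.001, 2.992]
contact_force: [-1.4, -0.4, 8.2]
finger_gap: 44.0
t: 40.65
tool_pos: [670.6, -144.6, 6.9]
orientation: [-3.139, 0.008, 1.424]
contact_force: [-0.7, 0.0, 0.1]
finger_gap: 85.6
```

```bash
python3 -m handwheel '[[0,[0,0,0],[0,0,0]],[0,[0,0,0],[0,0,0]],[0,[0,0,0],[0,0,0]],[0,[0,0,0],[0,0,0]],[0,[0,0,0],[0,0,0]],[0,[0,0,0],[0,0,0]]]';  python3 -m handwheel '[[0,[0,0,-50],[0,0,0]],[0,[0,0,-110],[0,0,0]],[0,[0,0,-110],[0,0,0]],[0,[0,0,-110],[0,0,0]],[0,[0,0,-110],[0,0,0]]]'
```

```text
t: 41.25
tool_pos: [671.2, -144.7, 7.5]
orientation: [-3.14, 0.008, 1.422]
contact_force: [-0.6, 1.0, 5.7]
finger_gap: 44.6
t: 41.75
tool_pos: [669.8, -144.3, 115.4]
orientation: [-3.136, 0.009, 1.422]
contact_force: [-0.1, 0.2, -2.1]
finger_gap: 44.7
```

```bash
python3 -m handwheel '[[0,[169,-237.5,0],[0,0,0]],[0,[169,-237.5,0],[0,0,0]],[0,[169,-237.5,0],[0,0,0]],[0,[169,-237.5,0],[0,0,0]],[0,[169,-237.5,0],[0,0,0]],[0,[169,-237.5,0],[0,0,0]],[0,[169,-237.5,0],[0,0,0]],[0,[169,-237.5,0],[0,0,0]],[0,[169,-237.5,50],[0,0,0]],[0,[169,-237.5,78],[0,0,0]],[0,[169,-237.5,78],[0,0,0]],[0,[169,-237.5,78],[0,0,0]]]'; for i in 1 2 3 4; do python3 -m handwheel '[[0,[0,0,0],[0,0,0]]]'|egrep 'tool|orie|gap'; done
```

```text
t: 42.95
tool_pos: [461.2, 56.8, 37.6]
orientation: [-3.138, 0.01, 1.42]
contact_force: [-0.8, 0.8, 0.1]
finger_gap: 44.7
tool_pos: [462.0, 57.6, 39.0]
orientation: [-3.141, 0.007, 1.42]
finger_gap: 44.6
tool_pos: [462.1, 57.8, 39.3]
orientation: [-3.141, 0.007, 1.42]
finger_gap: 45.0
tool_pos: [461.8, 57.8, 39.1]
orientation: [-3.141, 0.007, 1.421]
finger_gap: 45.3
tool_pos: [461.5, 57.9, 38.8]
orientation: [-3.14, 0.007, 1.421]
finger_gap: 45.0
```

```bash
python3 -m handwheel '[[0,[0,-0.8,6],[0,0,0]],[0,[0,-0.8,9],[0,0,0]],[0,[0,-0.8,11],[0,0,0]],[0,[0,-0.8,13],[0,0,0]],[0,[0,-0.8,14],[0,0,0]],[0,[0,-0.8,14],[0,0,0]]]'; python3 -m handwheel '[[0,[0,0,1],[0,0,0]],[0,[0,0,2],[0,0,0]],[0,[0,0,3],[0,0,0]],[0,[0,0,3],[0,0,0]]]'
```

```text
t: 43.95
tool_pos: [460.1, 58.0, 24.0]
orientation: [-3.139, 0.008, 1.422]
contact_force: [-0.3, -0.1, 0.4]
finger_gap: 44.6
t: 44.35
tool_pos: [460.2, 57.9, 21.4]
orientation: [-3.14, 0.008, 1.422]
contact_force: [-0.3, -0.6, 3.1]
finger_gap: 44.7
```

```bash
python3 -m handwheel '[[0,[0,0,1],[0,0,0]],[0,[0,0,1],[0,0,0]],[0.75,[0,0,1],[0,0,0]],[0.75,[0,0,1],[0,0,0]],[0.75,[0,0,1],[0,0,0]],[0.75,[0,0,-50],[0,0,0]],[1,[0,0,-150],[0,0,0]],[1,[-60,40,-150],[0,0,0]],[1,[-60,40,-150],[0,0,0]],[1,[-60,40,-150],[0,0,0]],[1,[-60,40,-150],[0,0,0]],[1,[-60,40,-150],[0,0,0]]]'; python3 - <<'E'
from h import *
shot("scene","c12");shot("side","s12")
c=shot("wrist");cv2.imwrite("pics/w12.png",cv2.resize(cv2.cvtColor(c["image"],cv2.COLOR_RGB2BGR),None,fx=1.42,fy=1.42,interpolation=cv2.INTER_CUBIC));print(c["position"],c["attitude"],observe()["tool_pos"])
E
```

```text
t: 45.55
tool_pos: [490.3, -5.3, 170.8]
orientation: [-3.137, 0.008, 1.423]
contact_force: [-0.7, 0.0, -0.2]
finger_gap: 85.1
[502.99179034  71.4481129  312.05537678] [-0.31239733  0.00433251 -0.14558072] [490.49910204  -4.88085453 170.84072046]
```

View pics/w12.png

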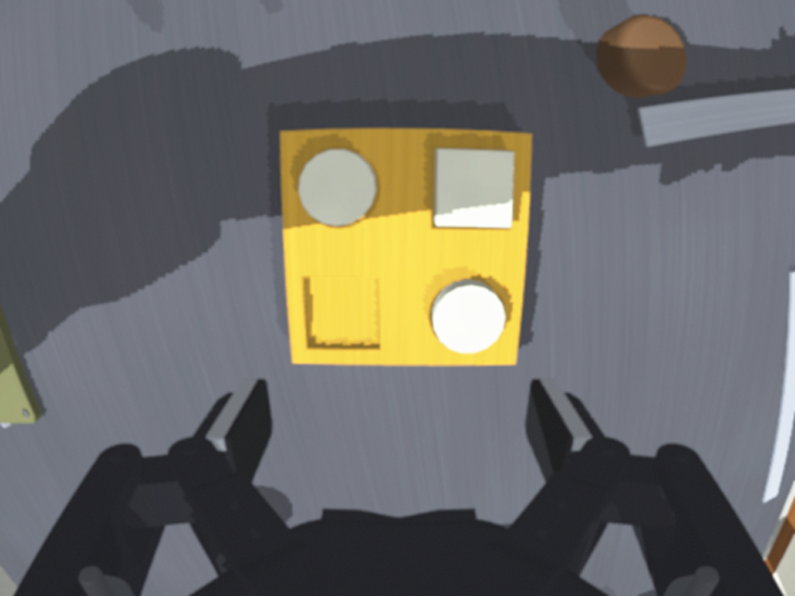

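View pics/c12.png

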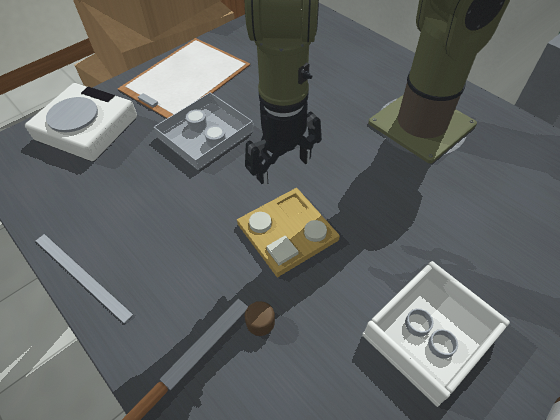

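```bash
python3 - <<'E'
from h import *
c=dict(np.load("last_wrist.npz"));f=1.42
A=lambda u,v,z:at("wrist",c,(u/f,v/f),z)
q=np.array([A(*p,20) for p in[(281,131),(532,134),(517,365),(293,363)]]);ce=q.mean(0);ex=(q[1]+q[2]-q[0]-q[3]);ex/=np.hypot(*ex);ey=np.array([-ex[1],ex[0]])
print(ce,ex)
for n,p in dict(A=(337.5,187),B=(469,317),S=(474.5,189)).items():
    d=A(*p,30)-ce;print(n,d@ex,d@ey)
for n in("scene","side"):
    im=cv2.cvtColor(dict(np.load(f"last_{n}.npz"))["image"],cv2.COLOR_RGB2BGR)
    x,y=(232,182) if n=="scene" else(220,180)
    cv2.imwrite(f"pics/z_{n}.png",cv2.resize(im[y:y+100,x:x+115],None,fx=5,fy=5,interpolation=cv2.INTER_CUBIC))
E
```

```text
[497.8    8.15] [ 0.98819024 -0.15323203]
A -42.58990470767105 43.63923139780879
B 41.48288146729324 -39.76308646433902
S 41.057271684763755 43.25208598210605
```

View pics/z_scene.png

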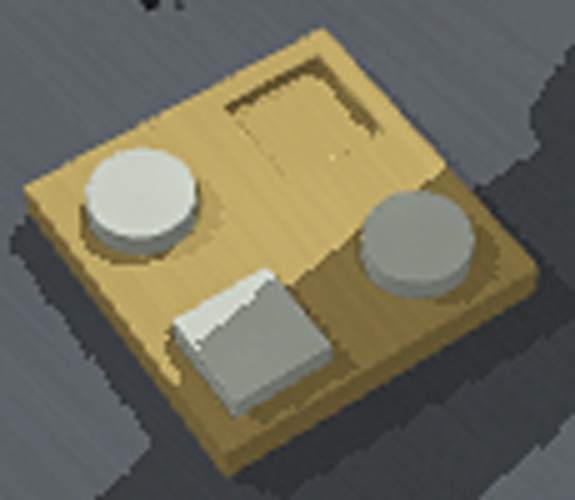

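```bash
python3 -c "
from cell import *
print(observe()['t'],finish_job())"
```

```text
the job is handed in; nothing more can be done
45.7 None
```

I handed the job in at 45.7 s of robot time. As far as the last pictures show, everything is where it belongs; the interface gave no verdict.

**What I did**
- **Rings:** I took ring1 out of the plate first. Both rings found are now lying flat in the foam box.
- **Tins:** Both tins found are in the steel tray. I left the red look-alike alone.
- **Stones:** The square stone and both round stones are in cavities of their own outline. One square cavity stays empty, because only one square stone was there.
- **Soil core:** I did not touch it, and in the last picture it stands where it was at the start.

**Last checks**
- **Seating:** The enlarged view shows all three stones flat. About 10 mm of each stands above the plate, which is right for fully home.
- **Centring:** The camera puts the three stones 1.1, 1.6 and 2.9 mm from their cavity centres. The largest is the round stone in plate_hole1. That is more than the 1.5 mm of play a seated stone has, so I took it for reading error, as the calibration is only good to about 2 mm. I did not measure it again.
- **Robot:** The arm was clear of everything at hand-in.

**What went wrong on the way:** My first grip on one round stone was too high. The fingers slipped over it and the stone ended up about 14 mm away. I found it again, gripped lower, and it seated normally.

I viewed 15 pictures, one over the budget.

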